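Call the technician and point out the flaws before firing

TASK

Press the call button on the table all the way down and let it come back up, to summon the kiln technician, then show which spots to check before firing: point straight down at the handle of the mug with the fingertips about 2 to 3 cm above it for two seconds, then in the same way point at the mouth of the narrow-necked vase, and finish still pointing there. The clay is soft: grasp nothing, touch no pot, do not point at the bowl or the plain cup, and leave the bottle and the spatula alone.

Things in the scene. Friction and masses are not known exactly. Their poses are not given: they have to be found in the camera images.
- call_top (a point): centre of the top face of the call button: a round grey plastic cap 40 mm across on a black housing fixed to the table, 56 mm across and 12 mm high; the cap top stands 22 mm above the table; this point moves down with the cap. It is the only button
- call (a joint): travel of the call button, m: 0 up, 0.006 fully pressed; a spring (5 N at full travel) returns it
- board: fixed plywood ware board 190 x 540 x 15 mm, its long side along its y axis, on which the four clay pots stand in one row about 135 mm apart, in any order; origin at the centre of its underside, on the table
- mug: mug of grey-brown clay, 76 mm across, 90 mm high, the only pot with a handle; its handle sticks out along its +x axis to 76 mm from the mug's axis, turned any way on the board; origin at the centre of its underside, z up
- mug_handle (a point): the point to show on the mug: top of the handle, midway out between the wall and the handle's outer end (56 mm from the mug's axis, 86 mm above its underside, 4 mm below the rim); the bar of the handle is 12 mm thick; z up
- vase: narrow-necked clay vase, tallest of the pots: 150 mm high, 74 mm across the belly, neck 30 mm across flaring to 38 mm at the mouth; origin at the centre of its underside, z up
- vase_mouth (a point): centre of the vase's mouth, at rim height (150 mm above its underside); z up
- bowl: open clay bowl, bystander, 104 mm across, 55 mm high; origin at the centre of its underside
- cup: plain straight clay cup without a handle, bystander, 70 mm across, 125 mm high; origin at the centre of its underside
- bottle: white drinking bottle with a steel cap, bystander, 68 mm across, 220 mm high, standing on the table; origin at the centre of its underside
- spatula: wooden-handled spatula lying on the table, bystander, 190 mm long along its x axis; origin on its underside
There are look-alikes about, which are no part of the job. Of the things that look like the part that bears call_top, the smallest one is meant.

How it is judged:
By the outcome, as a careful person would: the job done as asked, in the order asked, and still so for the second after the job is handed in, with the robot touching nothing.
It also fails if it takes over 48 s, if anything falls off the work surface, if the arm or the gripper's body presses on something with over 40 N, if the wrist force passes 120 N, or if a joint passes its speed limit or range.

ROBOT

A 6-joint arm with a two-finger parallel gripper is mounted at the origin on the work surface. World frame = base frame: x ahead of the robot, y to its left, z up, the work surface at z = 0. Lengths are in m, angles in degrees, forces in N, time in s.
With the tool pointing down it reaches from about 0.275 to 0.85 m from the base axis. Payload 5.2 kg.
Tool frame: the origin (TCP) lies between the finger pads, 19 mm behind the fingertips; this is the grasp point; z points along the fingers, y is the line along which they close (so a half turn about z gives the same grasp; the last joint's range is limited). The gripper opens to 85 mm and grips with 20 to 120 N. Pads are 22 mm wide; open, the fingers measure 114 mm over their backs; the gripper's body (76 mm by 85 mm) begins 54 mm behind the grasp point. The pads swing forward as they close: fully open they stand 13 mm farther back than shut.
Start: joints at [53.984, 14.817, 87.949, -0, 77.235, -11.62], TCP at [0.227, 0.501, 0.25] pointing down, gripper open.
Joint ranges: [-179.93, 179.93], [-52.35, 119.4], [10.71, 147.94], [-69.91, 249.91], [12.55, 155.21], [-178.61, 178.61]. Speed limits (degrees/s): [147.25, 147.25, 180, 180, 180, 180].

INTERFACE

Orientations are given as a 3x3 rotation matrix whose columns are the frame's x, y, z axes.
In Python, from station import r gives the robot as it stands. The module is installed in compiled form; this text tells all that it offers.
- The arm moves only by the tool carry_out, never from a script. Its argument "steps" is a list of rows, each a list of 6 numbers: the shift along the tool's x, y, z as a fraction of full scale, then the turn, a rotation vector about the tool's x, y, z as a fraction of full scale. In form: [[dx, dy, dz, rx, ry, rz], ...]. A call has 1 to 10 rows; each row shifts and turns the commanded pose from where the row before left it, along the tool's axes as they then stand; what a row does not reach is not made up. Full scale, the value 1, is 20 cm for a shift and 90 degrees for a turn. A row lasts 1/8 s, in which the tool goes at most 62.5 mm and 10.7 degrees, less where a joint would pass 70% of its speed; a pose out of reach is approached as far as the arm can. A call with a number of a shift or a turn outside -1 to 1 is refused whole. A call with a gripper value outside its range is refused whole. "gripper" is the opening, from -1 (shut) to 1 (fully open), set as the call begins (left out, the last holds). The fingers move at their own pace and stop on an object; "squeeze" is the grip in N (left out, the last holds). Time passes only in rows, so rows that do not move let the fingers close. It gives the time, the measured TCP pose, the force, the opening and the grip force at its end, in the units of the state.
- r.state(): the state, without advancing time (a new reading comes with each control period).
- r.read_camera(name): name is "scene" or "top" or "wrist"; returns a dict with "color" (480x640x3 uint8, red, green, blue), "range_z" (480x640 float32, m along the optical axis (not along the pixel's ray), 0 where there is no reading), "camera_matrix" (3x3 intrinsics, pixels), "world_to_cam" (4x4, takes a point from world to camera coordinates). Camera axes: x right, y down, z forward; pixel columns grow to the right and rows downward; lengths in m; the calibration is good to about 2 mm. A picture is of the moment at which its call begins.
- r.close_job(): hands the job in; it is judged then, once.
Trained networks look in the newest picture that a camera, given by its name, has taken for a name from the list of things; names that differ only in an ending like _2 or _b are one class to them, and where a whole thing is asked for, a point or a joint stands for the part that bears it (a point fixed in the world has none). Each returns a list of dicts, best first, with "conf" (0 to 1); they miss things now and then, are a little off and sometimes report something else, mostly with a low value. They report only what shows in the picture. A call takes as long as a camera call. They do not tell look-alikes from the thing itself.
- r.search_frame(camera, label): "location" ([column, row] in pixels, amid what is visible of it).
The state is a dict: "time": time; "joints": joint angles; "qvel": joint speeds; "tau": joint torques, N m; "eef_pos": TCP position; "ee_rot": TCP orientation; "wrist_force": force on the tool from outside, world axes, zero at the start; "wrist_torque": the same for the moment, N m; "grip_width": finger opening in m; "gripper_force": force on a finger pad.
Only numpy, scipy, OpenCV 4.12 (cv2) and the standard library are available. Lean on these libraries where they do the work, as an engineer would, in place of code of your own. Each camera call takes 0.05 s, during which the arm holds its last target. There are 200 camera calls.

## Working session

There is one attempt and no reset: what is moved stays moved. The work goes in short steps, Python scripts to look and compute and a tool call to move; the robot and the scene stay as the last step left them, time stands still between calls to the robot, and variables do not carry over. Pictures are saved under pics/ and viewed, at most 10 in all, crops included, and the job is handed in when it is done.

Besides the shell and the picture viewer there is one more tool, called after ">>>" in YAML: its name, and indented under it one key for each argument. carry_out: Moves the arm, as the interface text tells. Shift numbers are shares of 20 cm and turn numbers shares of 90 degrees, none past 1 either way. Its arguments: {"type":"object","properties":{"steps":{"type":"array"},"gripper":{"type":"number"},"squeeze":{"type":"number"}},"required":["steps"]}

```bash
mkdir -p pics
cat > h.py <<'E'
from station import r
import numpy as np, cv2
def cam(n):
    d=r.read_camera(n); return d
def world(d):
    K=d["camera_matrix"];z=d["range_z"];v,u=np.mgrid[:480,:640]
    P=np.stack([(u-K[0,2])/K[0,0]*z,(v-K[1,2])/K[1,1]*z,z,np.ones_like(z)],-1)
    W=P@np.linalg.inv(d["world_to_cam"]).T
    W[z==0]=np.nan
    return W[...,:3]
E
python3 - <<'E'
from h import *
np.set_printoptions(precision=3,suppress=True)
for n in("top","scene"):
    d=cam(n);cv2.imwrite(f"pics/{n}0.png",d["color"][...,::-1]);W=world(d);np.savez(f"{n}0.npz",W=W,C=d["color"])
    for l in("call_top","mug","mug_handle","vase","vase_mouth","bowl","cup","bottle","spatula","board"):
        for o in r.search_frame(n,l)[:4]:
            c,q=[int(round(x)) for x in o["location"]];print(n,l,round(o["conf"],2),c,q,W[min(q,479),min(c,639)])
s=r.state();print(s["time"],s["eef_pos"],s["ee_rot"])
E
```

```text
top call_top 0.91 456 285 [ 0.4   -0.407  0.036]
top call_top 0.76 417 316 [ 0.328 -0.313  0.032]
top call_top 0.72 405 272 [ 0.432 -0.289  0.017]
top mug 0.76 336 204 [ 0.599 -0.125  0.021]
top mug 0.51 335 315 [ 0.331 -0.12   0.005]
top mug_handle 0.74 411 172 [ 0.651 -0.283  0.147]
top mug_handle 0.69 338 200 [ 0.609 -0.13   0.019]
top vase 0.75 281 224 [0.54  0.003 0.15 ]
top vase_mouth 0.92 277 226 [0.534 0.011 0.166]
top vase_mouth 0.66 336 317 [ 0.326 -0.122  0.006]
top bowl 0.93 170 257 [0.475 0.274 0.022]
top bowl 0.58 412 172 [ 0.65  -0.283  0.154]
top cup 0.93 224 231 [0.536 0.146 0.019]
top bottle 0.86 412 172 [ 0.65  -0.283  0.154]
top bottle 0.63 337 206 [ 0.593 -0.127  0.026]
top spatula 0.64 338 318 [ 0.323 -0.127  0.006]
top spatula 0.47 414 169 [ 0.656 -0.287  0.158]
top spatula 0.33 280 223 [0.554 0.011 0.024]
top board 0.73 257 232 [0.533 0.066 0.018]
scene call_top 0.92 165 304 [ 0.323 -0.31   0.031]
scene call_top 0.79 213 328 [ 0.439 -0.294  0.022]
scene call_top 0.7 152 354 [ 0.415 -0.413  0.03 ]
scene call_top 0.46 333 296 [ 0.609 -0.155  0.094]
scene mug 0.93 338 294 [ 0.616 -0.149  0.098]
scene mug_handle 0.82 335 299 [ 0.613 -0.154  0.088]
scene vase 0.63 360 248 [ 0.566 -0.015  0.106]
scene vase_mouth 0.66 362 249 [ 0.571 -0.016  0.106]
scene bowl 0.9 406 202 [0.478 0.298 0.041]
scene bowl 0.35 381 286 [0.604 0.008 0.018]
scene cup 0.76 386 220 [0.544 0.108 0.104]
scene bottle 0.87 305 357 [ 0.689 -0.324  0.12 ]
scene spatula 0.6 242 274 [ 0.342 -0.125  0.005]
scene board 0.69 214 330 [ 0.448 -0.3    0.026]
scene board 0.63 381 285 [0.602 0.012 0.017]
1.1 [0.227 0.501 0.25 ] [[-0.911  0.413  0.   ]
 [ 0.413  0.911 -0.   ]
 [-0.     0.    -1.   ]]
```

View pics/top0.png

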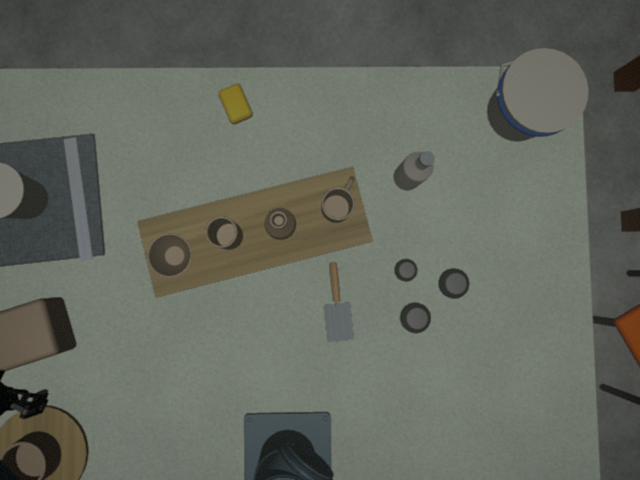

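View pics/scene0.png

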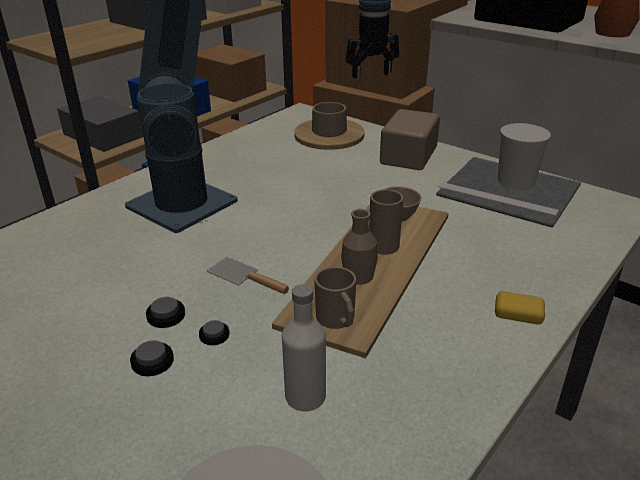

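The top picture shows the row bowl (170,257), cup (224,232), vase (280,222) and mug (337,205), with the mug handle pointing to (350,183). The smallest button is at (405,270) in top and (213,330) in scene. I'll refine these from the point clouds.

Run:
```python
from h import *
from scipy.optimize import least_squares
np.set_printoptions(precision=4,suppress=True)
def fit(P,R=None):
    f=lambda p:np.hypot(P[:,0]-p[0],P[:,1]-p[1])-(R or p[2])
    return least_squares(f,[*P[:,:2].mean(0),R or .04],loss="soft_l1",f_scale=.002).x
for n in("top","scene"):
    W=np.load(n+"0.npz")["W"].reshape(-1,3)
    def near(c,rad,z0,z1):
        return W[(np.hypot(W[:,0]-c[0],W[:,1]-c[1])<rad)&(W[:,2]>z0)&(W[:,2]<z1)]
    tb=W[(np.abs(W[:,0]-.4)<.1)&(np.abs(W[:,1]+.25)<.03)];print(n,"table z",np.median(tb[:,2]))
    for c in((.437,-.293),(.33,-.313),(.405,-.408)):
        B=near(c,.05,.006,.06);T=near(c,.05,.018,.06)
        print("btn",len(B),B.mean(0),np.ptp(B,0),"top",len(T),(T.min(0)+T.max(0))/2,np.ptp(T,0),np.median(T[:,2]))
    M=near((.6,-.13),.1,.09,.125);print("mug hi",len(M),M.min(0),M.max(0),"fit",fit(M),fit(M,.036))
    M2=near((.6,-.13),.1,.03,.09);print("mug wall fit",fit(M2,.038))
    c=fit(M,.036)[:2];H=near(c,.09,.06,.125);d=np.hypot(*(H[:,:2]-c).T);H=H[d>.046];print("handle",len(H),H.mean(0),H[:,2].max(),np.degrees(np.arctan2(*(H.mean(0)[:2]-c)[::-1])))
    V=near((.54,.005),.05,.15,.2);print("vase mouth",len(V),V.mean(0),(V.min(0)+V.max(0))/2,np.ptp(V,0),fit(V,.018),"max",V[:,2].max() )
    V=near((.54,.005),.05,.04,.09);print("vase belly",fit(V,.035))
    print("bottle",near((.66,-.3),.08,.05,.3).max(0),near((.66,-.3),.08,.05,.3).mean(0))
a=[cv2.resize(cv2.imread("pics/top0.png")[150:310,300:480],None,fx=4,fy=4,interpolation=2)[:600]]
cv2.imwrite("pics/c.png",cv2.convertScaleAbs(a[0],alpha=1.8))
```

```text
top table z 0.0008694875379706701
btn 435 [ 0.4374 -0.2904  0.0172] [0.0851 0.095  0.0225] top 210 [ 0.4419 -0.2891  0.0233] [0.0434 0.0482 0.0105] 0.022740360119642533
btn 753 [ 0.3237 -0.3094  0.0225] [0.0861 0.0808 0.0315] top 469 [ 0.3222 -0.3106  0.0278] [0.0668 0.0676 0.0195] 0.028526939042064825
btn 748 [ 0.4043 -0.4046  0.0226] [0.0848 0.086  0.03  ] top 465 [ 0.4044 -0.4063  0.027 ] [0.0673 0.068  0.018 ] 0.028773936862721783
mug hi 338 [ 0.5526 -0.1627  0.0901] [ 0.6539 -0.0856  0.1117] fit [ 0.5906 -0.1238  0.036 ] [ 0.5906 -0.1238  0.036 ]
mug wall fit [ 0.5847 -0.1206  0.038 ]
handle 55 [ 0.6419 -0.1535  0.0968] 0.10460267657078592 -30.092148423145282
vase mouth 160 [0.5489 0.0097 0.1627] [0.548 0.009 0.16 ] [0.0368 0.0343 0.0198] [0.5474 0.0087 0.018 ] max 0.16991398191420082
vase belly [0.5474 0.0091 0.035 ]
bottle [ 0.6979 -0.2666  0.2261] [ 0.6577 -0.2907  0.1502]
scene table z 0.003153877616802303
btn 595 [ 0.4442 -0.2985  0.0183] [0.0862 0.0861 0.0231] top 287 [ 0.438  -0.2936  0.0236] [0.0449 0.0407 0.0111] 0.024465894674768673
btn 930 [ 0.3335 -0.32    0.0234] [0.0793 0.0896 0.0302] top 668 [ 0.3257 -0.314   0.0272] [0.0689 0.0732 0.0185] 0.03004762432176994
btn 1201 [ 0.4145 -0.4148  0.0233] [0.0779 0.0793 0.0294] top 859 [ 0.4074 -0.4092  0.0267] [0.0739 0.0722 0.0174] 0.03025208471650387
mug hi 853 [ 0.5507 -0.1652  0.09  ] [ 0.6566 -0.0871  0.1111] fit [ 0.5918 -0.1261  0.0357] [ 0.5918 -0.1261  0.036 ]
mug wall fit [ 0.5925 -0.1233  0.038 ]
handle 186 [ 0.6475 -0.1592  0.0873] 0.10528859711916538 -30.78421901515506
vase mouth 250 [0.5493 0.0065 0.1617] [0.5485 0.0077 0.16  ] [0.036  0.0363 0.0192] [0.5487 0.0076 0.018 ] max 0.169656707750392
vase belly [0.5476 0.0085 0.035 ]
bottle [ 0.7016 -0.2742  0.2243] [ 0.6797 -0.3162  0.1338]
```

View pics/c.png

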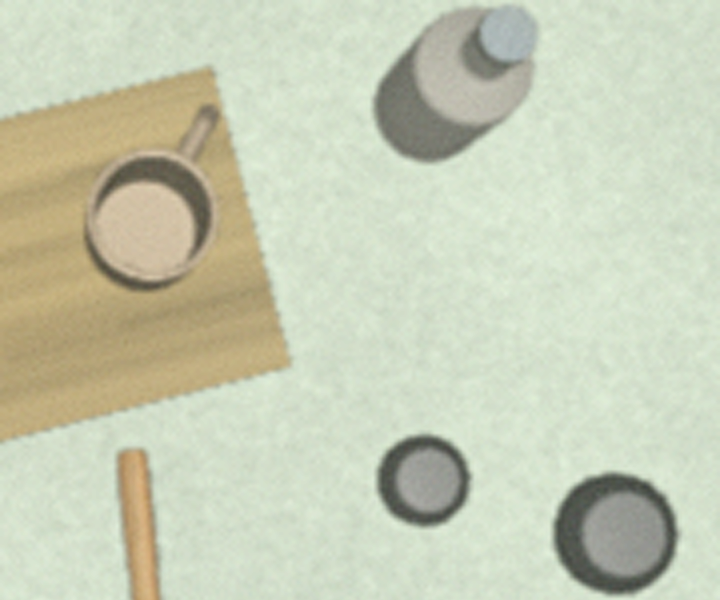

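The crop confirms the smallest button (425,480 in the crop, about (0.440, -0.291)). The mug handle points at -30°, so the handle point is about (0.639, -0.153, 0.101). The vase mouth is about (0.548, 0.0085, 0.165).

>>> carry_out:
  steps:
    - [-0.13,-0.158,0,0,0,0]
    - [-0.13,-0.158,0,0,0,0]
    - [-0.13,-0.158,0,0,0,0]
    - [-0.13,-0.158,0,0,0,0]
    - [-0.13,-0.158,0,0,0,0]
    - [-0.13,-0.158,0,0,0,0]
    - [-0.13,-0.158,0,0,0,0]
    - [-0.13,-0.158,0,0,0,0]
    - [-0.13,-0.158,0,0,0,0]
    - [-0.13,-0.158,0,0,0,0]
  gripper: -1

```text
time: 2.35
eef_pos: [0.3336, 0.1045, 0.2503]
ee_rot: [[-0.911, 0.413, 0.001], [0.413, 0.911, -0.0], [-0.001, 0.0, -1.0]]
wrist_force: [1.5, -0.0, 0.6]
grip_width: -0.0002
gripper_force: 0.0
```

>>> carry_out:
  steps:
    - [-0.13,-0.158,0,0,0,0]
    - [-0.13,-0.158,0,0,0,0]
    - [-0.13,-0.158,0,0,0,0]
    - [-0.13,-0.158,0,0,0,0]
    - [-0.13,-0.158,0,0,0,0]
    - [-0.13,-0.158,0,0,0,0]
    - [-0.13,-0.158,0,0,0,0]
    - [-0.13,-0.158,0,0,0,0]
    - [-0.13,-0.158,0,0,0,0]
    - [-0.13,-0.158,0,0,0,0]

```text
time: 3.6
eef_pos: [0.4399, -0.2909, 0.2501]
ee_rot: [[-0.911, 0.413, 0.0], [0.413, 0.911, -0.0], [-0.0, 0.0, -1.0]]
wrist_force: [0.5, -0.1, 0.2]
grip_width: 0.0001
gripper_force: 0.0
```

Run:
```python
from h import *
np.set_printoptions(precision=4,suppress=True)
d=cam("wrist");cv2.imwrite("pics/w1.png",cv2.convertScaleAbs(d["color"][...,::-1],alpha=1.5));W=world(d).reshape(-1,3)
B=W[(np.hypot(W[:,0]-.44,W[:,1]+.291)<.05)&(W[:,2]>.017)&(W[:,2]<.04)]
print(len(B),B.min(0),B.max(0),(B.min(0)+B.max(0))/2,np.median(B[:,2]),np.median(B,0))
M=W[(np.hypot(W[:,0]-.591,W[:,1]+.125)<.09)&(W[:,2]>.09)&(W[:,2]<.12)];print("mug",len(M),M.min(0) if len(M) else 0,M.max(0) if len(M) else 0)
```

```text
1525 [ 0.4178 -0.3116  0.017 ] [ 0.457  -0.2719  0.0244] [ 0.4374 -0.2918  0.0207] 0.02193608062667174 [ 0.4366 -0.2914  0.0219]
mug 4235 [ 0.5509 -0.162   0.09  ] [ 0.6499 -0.09    0.1069]
```

View pics/w1.png

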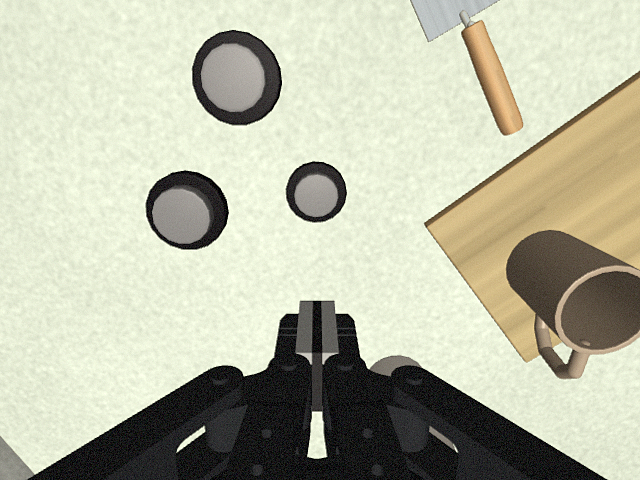

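The wrist picture shows the small button at (316,192), next to the two larger ones, with its centre at (0.438, -0.2915). I'm going down on it.

>>> carry_out:
  steps:
    - [0,0,0.2,0,0,0]
    - [0,0,0.2,0,0,0]
    - [0,0,0.2,0,0,0]
    - [0,0,0.2,0,0,0]
    - [0,0,0.2,0,0,0]
    - [0,0,0.02,0,0,0]
    - [0,0,0.015,0,0,0]
    - [0,0,0.015,0,0,0]
    - [0,0,0,0,0,0]
    - [0,0,0,0,0,0]

```text
time: 4.9
eef_pos: [0.44, -0.2898, 0.0408]
ee_rot: [[-0.911, 0.413, 0.001], [0.413, 0.911, -0.001], [-0.001, -0.001, -1.0]]
wrist_force: [0.9, 0.5, 0.5]
grip_width: -0.0004
gripper_force: 0.4
```

>>> carry_out:
  steps:
    - [0,0,0.01,0,0,0]
    - [0,0,0.005,0,0,0]
    - [0,0,0,0,0,0]

```text
time: 5.28
eef_pos: [0.44, -0.2898, 0.0373]
ee_rot: [[-0.911, 0.413, 0.001], [0.413, 0.911, -0.001], [-0.001, -0.0, -1.0]]
wrist_force: [0.6, 0.6, 2.8]
grip_width: -0.0
gripper_force: 1.7
```

>>> carry_out:
  steps:
    - [0,0,0.008,0,0,0]
    - [0,0,0.005,0,0,0]
    - [0,0,0,0,0,0]

```text
time: 5.65
eef_pos: [0.44, -0.2898, 0.0347]
ee_rot: [[-0.911, 0.413, 0.001], [0.413, 0.911, -0.001], [-0.001, -0.0, -1.0]]
wrist_force: [0.6, -1.1, 5.5]
grip_width: 0.0001
gripper_force: 3.0
```

>>> carry_out:
  steps:
    - [0,0,0.005,0,0,0]
    - [0,0,0,0,0,0]

```text
time: 5.9
eef_pos: [0.4401, -0.2898, 0.0346]
ee_rot: [[-0.911, 0.413, 0.001], [0.413, 0.911, -0.001], [-0.001, -0.001, -1.0]]
wrist_force: [-0.6, 1.2, 13.9]
grip_width: 0.0002
gripper_force: 6.9
```

The button has bottomed out: force rose to 14 N with no further travel. Now lifting off and moving above the handle.

>>> carry_out:
  steps:
    - [0,0,-0.05,0,0,0]
    - [0,0,-0.2,0,0,0]
    - [0,0,-0.2,0,0,0]
    - [0,0,-0.2,0,0,0]
    - [0,0,-0.2,0,0,0]
    - [0,0,-0.2,0,0,0]
    - [0,0,0,0,0,0]

```text
time: 6.78
eef_pos: [0.4405, -0.2903, 0.2463]
ee_rot: [[-0.911, 0.413, 0.004], [0.413, 0.911, -0.004], [-0.005, -0.002, -1.0]]
wrist_force: [0.2, 0.1, -0.4]
grip_width: 0.0004
gripper_force: 0.0
```

>>> carry_out:
  steps:
    - [-0.104,0.172,0,0,0,0]
    - [-0.104,0.172,0,0,0,0]
    - [-0.104,0.172,0,0,0,0]
    - [-0.104,0.172,0,0,0,0]
    - [-0.104,0.172,0,0,0,0]
    - [-0.104,0.172,0,0,0,0]
    - [0,0,0,0,0,0]

```text
time: 7.65
eef_pos: [0.6392, -0.1506, 0.2405]
ee_rot: [[-0.912, 0.41, -0.004], [0.41, 0.912, 0.002], [0.004, 0.0, -1.0]]
wrist_force: [-0.0, -1.0, -0.2]
grip_width: -0.0001
gripper_force: 0.0
```

Run:
```python
from h import *
from scipy.optimize import least_squares
np.set_printoptions(precision=4,suppress=True)
d=cam("wrist");cv2.imwrite("pics/w2.png",cv2.convertScaleAbs(d["color"][...,::-1],alpha=1.5));W=world(d).reshape(-1,3)
t=cam("scene");T=world(t).reshape(-1,3)
B=T[(np.hypot(T[:,0]-.44,T[:,1]+.291)<.03)&(T[:,2]>.018)];print("btn z",np.median(B[:,2]))
for Q in (W,T):
    M=Q[(np.hypot(Q[:,0]-.591,Q[:,1]+.125)<.09)&(Q[:,2]>.098)&(Q[:,2]<.115)]
    c=np.array([.591,-.125])
    for _ in range(4):
        rr=np.hypot(*(M[:,:2]-c).T);R=M[rr<.042]
        c=least_squares(lambda p:np.hypot(*(R[:,:2]-p).T)-.036,c,loss="soft_l1",f_scale=.002).x
    H=M[(np.hypot(*(M[:,:2]-c).T)>.043)&(M[:,2]<.107)];u=H.mean(0)[:2]-c;L=np.hypot(*u)
    print(len(M),len(R),c,"handle",len(H),H.mean(0),H.max(0),"ang",np.degrees(np.arctan2(u[1],u[0])),"pt",c+u/L*.056)
s=r.state();print(s["time"],s["eef_pos"],s["ee_rot"])
```

```text
btn z 0.024339008417232466
3782 3324 [ 0.5895 -0.1233] handle 441 [ 0.6357 -0.1499  0.1002] [ 0.6469 -0.141   0.1026] ang -29.969332596626522 pt [ 0.6381 -0.1513]
561 497 [ 0.5909 -0.1255] handle 64 [ 0.637  -0.1532  0.1016] [ 0.649  -0.1443  0.1056] ang -30.95189534173608 pt [ 0.6389 -0.1543]
7.75 [ 0.6376 -0.1526  0.2413] [[-0.9111  0.4122 -0.0039]
 [ 0.4122  0.9111  0.0011]
 [ 0.004  -0.0006 -1.    ]]
```

View pics/w2.png

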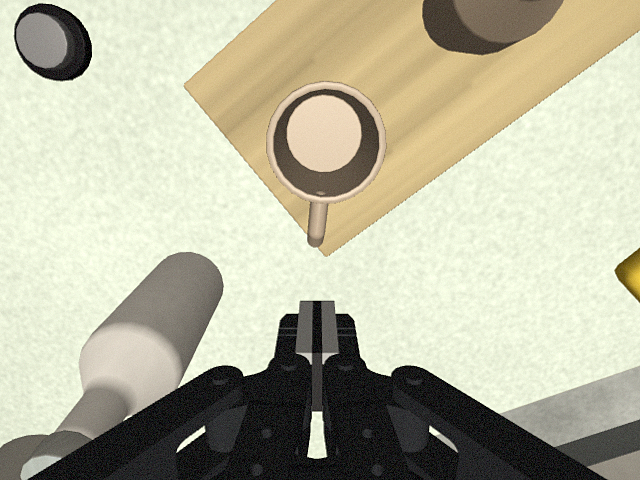

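The wrist picture shows the handle at (317,220) and the bottle well to the side. Fusing the measurements, the handle point is about (0.6385, -0.153) and the TCP is above it. Going down and holding.

>>> carry_out:
  steps:
    - [0,0,0.1,0,0,0]
    - [0,0,0.1,0,0,0]
    - [0,0,0.1,0,0,0]
    - [0,0,0.08,0,0,0]
    - [0,0,0.06,0,0,0]
    - [0,0,0.04,0,0,0]
    - [0,0,0,0,0,0]
    - [0,0,0,0,0,0]

```text
time: 8.75
eef_pos: [0.639, -0.1531, 0.148]
ee_rot: [[-0.911, 0.413, 0.001], [0.413, 0.911, -0.0], [-0.001, 0.0, -1.0]]
wrist_force: [-0.3, 0.1, 0.4]
grip_width: -0.0004
gripper_force: 0.0
```

>>> carry_out:
  steps:
    - [0,0,0.017,0,0,0]
    - [0,0,0,0,0,0]
    - [0,0,0,0,0,0]
    - [0,0,0,0,0,0]
    - [0,0,0,0,0,0]
    - [0,0,0,0,0,0]
    - [0,0,0,0,0,0]
    - [0,0,0,0,0,0]
    - [0,0,0,0,0,0]
    - [0,0,0,0,0,0]

```text
time: 10.0
eef_pos: [0.6386, -0.153, 0.144]
ee_rot: [[-0.911, 0.413, -0.0], [0.413, 0.911, 0.0], [0.0, 0.0, -1.0]]
wrist_force: [0.9, -0.0, -0.2]
grip_width: 0.0
gripper_force: 0.0
```

>>> carry_out:
  steps:
    - [0,0,0,0,0,0]
    - [0,0,0,0,0,0]
    - [0,0,0,0,0,0]
    - [0,0,0,0,0,0]
    - [0,0,0,0,0,0]
    - [0,0,0,0,0,0]
    - [0,0,0,0,0,0]
    - [0,0,0,0,0,0]
    - [0,0,0,0,0,0]
    - [0,0,0,0,0,0]

```text
time: 11.25
eef_pos: [0.6386, -0.153, 0.144]
ee_rot: [[-0.911, 0.413, 0.0], [0.413, 0.911, -0.0], [-0.0, 0.0, -1.0]]
wrist_force: [0.1, 0.1, -1.0]
grip_width: -0.0001
gripper_force: 0.0
```

>>> carry_out:
  steps:
    - [0,0,0,0,0,0]
    - [0,0,0,0,0,0]
    - [0,0,0,0,0,0]
    - [0,0,-0.1,0,0,0]
    - [0,0,-0.15,0,0,0]
    - [0,0,-0.15,0,0,0]
    - [0,0,-0.1,0,0,0]
    - [0,0,0,0,0,0]

```text
time: 12.25
eef_pos: [0.6395, -0.1534, 0.2461]
ee_rot: [[-0.911, 0.413, 0.004], [0.413, 0.911, -0.002], [-0.004, 0.0, -1.0]]
wrist_force: [0.8, -0.5, -0.7]
grip_width: -0.0005
gripper_force: 0.0
```

>>> carry_out:
  steps:
    - [0.149,0.11,0,0,0,0]
    - [0.149,0.11,0,0,0,0]
    - [0.149,0.11,0,0,0,0]
    - [0.149,0.11,0,0,0,0]
    - [0.149,0.11,0,0,0,0]
    - [0,0,0,0,0,0]
    - [0,0,0,0,0,0]
    - [0,0,0,0,0,0]

```text
time: 13.25
eef_pos: [0.5487, 0.0079, 0.2435]
ee_rot: [[-0.91, 0.414, -0.001], [0.414, 0.91, -0.0], [0.0, -0.0, -1.0]]
wrist_force: [-0.4, -0.4, -0.2]
grip_width: 0.0003
gripper_force: 0.0
```

Run:
```python
from h import *
from scipy.optimize import least_squares
np.set_printoptions(precision=4,suppress=True)
for n in("wrist",):
    W=world(cam(n)).reshape(-1,3)
    M=W[(np.hypot(W[:,0]-.548,W[:,1]-.0085)<.03)&(W[:,2]>.157)&(W[:,2]<.172)]
    print(len(M),(M.min(0)+M.max(0))/2,np.ptp(M,0),np.median(M[:,2]),least_squares(lambda p:np.hypot(*(M[:,:2]-p).T)-.017,[.548,.008],loss="soft_l1",f_scale=.002).x)
s=r.state();print(s["time"],s["eef_pos"])
```

```text
2126 [0.5481 0.0097 0.1619] [0.0373 0.0368 0.0098] 0.16452696047834786 [0.5468 0.0102]
13.3 [0.5487 0.0078 0.2435]
```

Aligned within 1–2 mm. I'm going down 35 mm and holding.

>>> carry_out:
  steps:
    - [0.003,0.006,0.06,0,0,0]
    - [0,0,0.06,0,0,0]
    - [0,0,0.04,0,0,0]
    - [0,0,0.013,0,0,0]
    - [0,0,0,0,0,0]
    - [0,0,0,0,0,0]
    - [0,0,0,0,0,0]
    - [0,0,0,0,0,0]

```text
time: 14.3
eef_pos: [0.5484, 0.01, 0.2097]
ee_rot: [[-0.911, 0.413, 0.001], [0.413, 0.911, -0.0], [-0.0, 0.0, -1.0]]
wrist_force: [-0.2, -0.4, 0.2]
grip_width: -0.0001
gripper_force: 0.0
```

>>> carry_out:
  steps:
    - [0,0,0,0,0,0]
    - [0,0,0,0,0,0]
    - [0,0,0,0,0,0]
    - [0,0,0,0,0,0]
    - [0,0,0,0,0,0]
    - [0,0,0,0,0,0]
    - [0,0,0,0,0,0]
    - [0,0,0,0,0,0]
    - [0,0,0,0,0,0]
    - [0,0,0,0,0,0]

```text
time: 15.55
eef_pos: [0.5483, 0.0101, 0.2094]
ee_rot: [[-0.911, 0.413, -0.0], [0.413, 0.911, 0.0], [0.0, 0.0, -1.0]]
wrist_force: [-0.3, 0.3, -0.4]
grip_width: -0.0001
gripper_force: 0.0
```

>>> carry_out:
  steps:
    - [0,0,0,0,0,0]
    - [0,0,0,0,0,0]
    - [0,0,0,0,0,0]
    - [0,0,0,0,0,0]
    - [0,0,0,0,0,0]
    - [0,0,0,0,0,0]
    - [0,0,0,0,0,0]
    - [0,0,0,0,0,0]
    - [0,0,0,0,0,0]
    - [0,0,0,0,0,0]

```text
time: 16.8
eef_pos: [0.5483, 0.01, 0.2094]
ee_rot: [[-0.911, 0.413, 0.0], [0.413, 0.911, -0.0], [-0.0, 0.0, -1.0]]
wrist_force: [0.6, -0.8, 0.5]
grip_width: -0.0001
gripper_force: 0.0
```

```bash
python3 -c "
from station import r
print(r.close_job())"
```

```text
the job is handed in; nothing more can be done
None
```

The job is handed in: I pressed the smallest button to its stop and released it, pointed at the mug handle from about 24 mm for over two seconds, and finished pointing at the vase mouth from about 25 mm, with no contact sensed except at the button.

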